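# Shut the dust extractor's filter cover and lock its quarter-turn stud

## Task

Swing the dust extractor's raised filter cover down shut without slamming it, then push its sprung wing stud in and turn it clockwise, feeling for the slot without forcing the pin, until the stud locks and keeps the cover shut by itself. Leave the other things on the bench where they are.

Things in the scene. Friction and masses are not known exactly. Their poses are not given: they have to be found in the camera images.
- extractor: Bench dust extractor, a grey sheet-steel box standing fixed on the bench, 260 long (its x) x 220 wide (its y), top deck 130 above the bench. Origin: centre of its underside, at bench height; its x axis points from the intake grille (the side towards the robot) to the louvred back, z up. A filter well opens in its top under the hinged cover.
- cover (a joint): Hinge of the filter cover, rad: 0 = shut, positive = front edge raised. The hinge is stiff enough to hold the cover wherever it is left; about 2 to 4 N pressed down near the front edge swings it shut. It stops at 0.
- cover_hinge (a point): Middle of the cover's hinge line, fixed on the extractor 60 behind its centre (+x) and 142 above its underside. The hinge line runs along the extractor's y. The cover's top face is in a plane 2 above the hinge line when shut.
- cover_front (a point): Middle of the front edge of the cover, on its top face, 172 from the hinge line; z of this frame is square to the cover. The cover is a flat steel plate 180 wide (y) and 4 thick; the areas of its top face to either side of the stud (beyond 20 from its axis) are bare.
- wing_top (a point): Middle of the top of the stud's wing head. The stud stands square to the cover on its middle line, 140 from the hinge line. Wing: an upright flat steel bar 34 long (this frame's x) x 9 thick (y) x 22 high, standing on a round flange 32 across and 4 thick. With the stud out this point is 39 above the cover's top face and the flange's underside 13 above it.
- stud (a joint): How far the stud is pushed in, m: 0 = sprung fully out, 0.011 = its hard stop. Return spring 3 N at the start, 9.6 N at the hard stop. With the cover shut the cross pin meets the receptacle plate at about 0.001; lying along the slot it goes on through and is clear below the plate from 0.009. Turned to the stop and let go, it springs back up into the locking notch, at about 0.007.
- wing (a joint): Turn of wing, stud and pin, rad; clockwise from above is positive, 0 = wing along the extractor's x. The wing starts 0.12 to 0.89 anticlockwise of the slot. Above the plate it turns freely; pushed in below the plate it turns clockwise only, 1.57 to 1.62 from the slot to a solid stop. Let go halfway it stays there under the plate and can be gripped again.
- cross_pin: The stud's cross pin, a square bar 4 x 4 and 28 long, below the cover, parallel to the wing bar; origin at its middle on the stud's axis, 52 below the wing's top. It bends if forced on the plate or against the stop: more than 40 N between it and the receptacle is too much (turning it against the stop with 0.2 Nm is about 25 N).
- fipple_plug: Bystander: cherry fipple plug, round, 17 across, 34 high, standing on the extractor's rear deck; origin centre of its foot.
- head_joint: Bystander: brass whistle head joint, tube 18 across, 95 long, lying beside the extractor; origin under its middle, x along it.
- depth_gauge: Bystander: stubby chrome depth gauge, base bar 64 x 18, 54 high, standing beside the extractor; origin centre of its foot.
- whistle_body: Bystander: brass tube with finger holes, 14 across, 230 long, lying on the bench; origin under its middle, x along it.
- tube_block: Bystander: wooden block with a groove, 90 x 60 x 38 high; origin centre of its underside.
- polish_tin: Bystander: round tin, 68 across, 45 high; origin centre of its underside.
- receptacle (a point): Middle of the receptacle in the filter well, in the plane of its plate's top, 128.5 above the extractor's underside, under the stud when the cover is shut. A steel plate with a slot for the cross pin. It floats in its cage, so the slot's direction is only roughly known: at a wing angle between -0.33 and +0.33; the pin enters within 0.06 of it either way.

How it is judged:
By the outcome, as a careful person would: the job done as asked, in the order asked, and still so for the second after the job is handed in, with the robot touching nothing.
It also fails if it takes over 72 s, if anything falls off the work surface, if the arm or the gripper's body presses on something with over 40 N, if the wrist force passes 120 N, or if a joint passes its speed limit or range.

## Robot

A 7-joint arm with a two-finger parallel gripper is mounted at the origin on the work surface. World frame = base frame: x ahead of the robot, y to its left, z up, the work surface at z = 0. Lengths are in m, angles in rad, forces in N, time in s.
With the tool pointing down it reaches from about 0.4 to 0.85 m from the base axis. Payload 4.5 kg.
Tool frame: the origin (TCP) lies on the centre line of the jaws, within the pads' length; the fingertips stand r.tips_ahead ahead of it and the grasp point (between the pads) is the TCP (r.tips_ahead is the distance from the TCP to the fingertips, in m); z points along the fingers, y is the direction in which the jaws open and shut (so a half turn about z gives the same grasp; the last joint's range is limited). The gripper opens to 88 mm and grips with 3 to 60 N. Pads are 18 mm wide; open, the fingers measure 123 mm over their backs; the gripper's body (75 mm by 187 mm) begins 45 mm behind the grasp point.
Start: joints at [1.382, 0.689, -0.195, 1.565, 0.157, 0.902, -0.215], TCP at [0.138, -0.61, 0.258] pointing down, gripper open.
Joint ranges: [-3.01, 3.01], [-0.46, 2.08], [-1.47, 1.51], [0.13, 2.56], [-1, 4.14], [0.04, 2.09], [-2.66, 2.66]. Speed limits (rad/s): [2.57, 2.57, 3.14, 3.14, 3.14, 3.14, 3.14].

## Interface

Orientations are given as a unit quaternion [x, y, z, w].
In Python, from plant import r gives the robot as it stands.
- The arm moves only by the shell command python3 -m inch 'ROWS' [FORCE]. ROWS is JSON, a list of rows, each a list of 5 numbers: the shift along the world's x, y, z in units of 25 mm (1.0 is 25 mm), then the turn about the world's z in units of 6 degrees (1.0 is 6 degrees), then the finger opening in mm, from 0 to 88.1. A call has 1 to 5 rows; each row shifts and turns the commanded pose from where the row before left it; what a row does not reach is not made up. A row lasts 1/10 s, in which the tool goes at most 50 mm and 8.59 degrees, less where a joint would pass 70% of its speed; a pose out of reach is approached as far as the arm can. A call is refused whole if a number of a shift passes 1 or a number of a turn 1, either way. A call with a gripper value outside its range is refused whole. The fingers move at their own pace and stop on an object; FORCE is the grip in N (left out, the last holds). Time passes only in rows, so rows that do not move let the fingers close. It gives the time, the measured TCP pose, the force and the opening at its end, in the units of the state.
- r.get_state(): the state, without advancing time (a new reading comes with each control period).
- r.snapshot(name): name is "scene" or "top" or "wrist"; returns a dict with "pixels" (400x640x3 uint8, red, green, blue), "range_z" (400x640 float32, m along the optical axis (not along the pixel's ray), 0 where there is no reading), "K" (3x3 intrinsics, pixels), "position" and "attitude" of the camera in the world. Camera axes: x right, y up, looking along -z (the intrinsics and any distortion apply to the point x, -y, -z); pixel columns grow to the right and rows downward; lengths in m; the calibration is good to about 2 mm. A picture is of the moment at which its call begins.
- r.finish_job(): hands the job in, once; it reports no verdict.
The state is a dict: "clock": time; "q": joint angles; "qd": joint speeds; "joint_torque": joint torques, N m; "tool_pos": TCP position; "eef_rot": TCP orientation; "contact_force": force on the tool from outside, world axes, zero at the start; "moment": the same for the moment, N m; "opening": opening from 0.0 (shut) to 1.0 (fully open).
Only numpy, scipy, OpenCV 4.12 (cv2) and the standard library are available. Lean on these libraries where they do the work, as an engineer would, in place of code of your own. Each camera call takes 0.05 s, during which the arm holds its last target. There are 200 camera calls.

## Working session

There is one attempt and no reset: what is moved stays moved. The work goes in short steps, Python scripts to look and compute and a shell command to move; the robot and the scene stay as the last step left them, time stands still between calls to the robot, and variables do not carry over. Pictures are saved under pics/ and viewed, about 8 in all and at most 12, crops included, and the job is handed in when it is done.

```bash
ls; mkdir -p pics
cat > h.py <<'E'
import numpy as np, cv2
from scipy.spatial.transform import Rotation as R
from plant import r
def cam(n):
    s=r.snapshot(n); K=np.array(s["K"]); z=s["range_z"]
    att=np.array(s["attitude"],float)
    M=att if att.shape==(3,3) else R.from_quat(att).as_matrix()
    v,u=np.mgrid[0:z.shape[0],0:z.shape[1]]
    P=np.stack([(u-K[0,2])/K[0,0]*z,-(v-K[1,2])/K[1,1]*z,-z],-1)@M.T+np.array(s["position"])
    P[z==0]=np.nan
    return s,P
def save(n,img,sc=1):
    cv2.imwrite("pics/"+n,cv2.resize(np.ascontiguousarray(img[:,:,::-1]),None,fx=sc,fy=sc))
E
python3 - <<'E'
from h import *
print(r.get_state(), r.tips_ahead)
a,P=cam("scene"); b,Q=cam("top")
np.save("Pscene.npy",P);np.save("Ptop.npy",Q)
print({k:v for k,v in a.items() if k not in("pixels","range_z")},b["position"],b["attitude"])
save("a.png",a["pixels"]);save("b.png",b["pixels"])
E
```

```text
pics
{'clock': 0.0, 'q': array([ 1.38181587,  0.69001006, -0.19455291,  1.5663154 ,  0.15735268,
        0.90244219, -0.21510203]), 'qd': array([ 0.00111956,  0.00076965, -0.0002622 ,  0.00105047,  0.00053067,
       -0.00105476, -0.00023385]), 'joint_torque': array([ 8.72214787e-04, -5.27552176e+01, -1.26683090e+00, -1.53427094e+01,
       -5.26479946e-02,  6.54133502e-03,  1.23782647e-04]), 'tool_pos': array([ 0.13792995, -0.60900792,  0.25690232]), 'eef_rot': array([ 9.93794258e-01,  1.11230322e-01, -1.64638493e-04, -8.72305210e-04]), 'contact_force': array([-0.17120912,  0.19015324, -0.22441325]), 'moment': array([-0.00442383,  0.02041637,  0.01997303]), 'opening': 0.9996000656653008} 0.019
{'K': array([[436.82602348,   0.        , 317.7662787 ],
       [  0.        , 436.82602348, 201.7893189 ],
       [  0.        ,   0.        ,   1.        ]]), 'position': array([ 1.08652691, -0.91275538,  1.00220956]), 'attitude': array([0.40953046, 0.12200402, 0.23302579, 0.87355527])} [0.19815581 0.01214062 2.0079783 ] [ 0.05513472 -0.05933304 -0.70384064  0.70572524]
```

View pics/a.png

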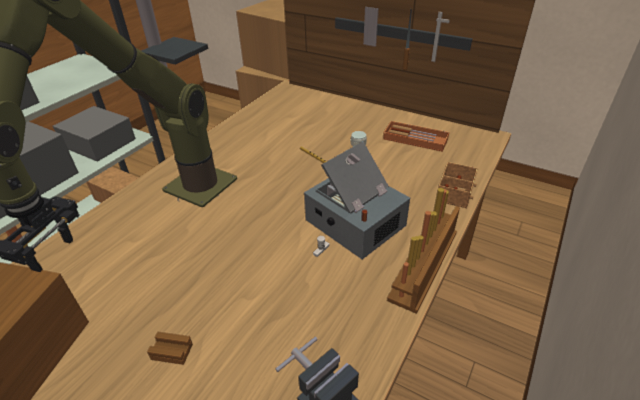

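View pics/b.png

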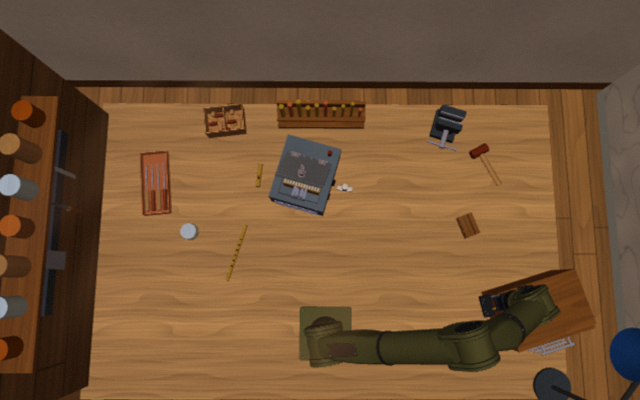

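The scene view shows the extractor at about (357,210), with the cover raised and the stud on it near (352,158). The depth gauge is at (320,245) and the fipple plug at (364,215). In the top view the extractor is at (305,175). Next I'll measure its pose.

Run:
```python
from h import *
Q=np.load("Ptop.npy");P=np.load("Pscene.npy")
print(Q[175,305],P[210,357],P[158,352],P[245,320],P[215,364])
A=np.concatenate([Q[125:222,262:350].reshape(-1,3),P[130:260,295:415].reshape(-1,3)])
A=A[~np.isnan(A).any(1)]
c=Q[175,305]
A=A[np.linalg.norm(A[:,:2]-c[:2],axis=1)<0.25]
D=A[(abs(A[:,2]-0.130)<0.004)]
# keep the box: all points z>0.06
B=A[A[:,2]>0.05]
rect=cv2.minAreaRect(B[:,:2].astype(np.float32)*1000);print("box",rect,len(B))
rect=cv2.minAreaRect(D[:,:2].astype(np.float32)*1000);print("deck",rect,len(D))
H=A[A[:,2]>0.16]
best=None;rng=np.random.default_rng(0)
for _ in range(500):
    p=H[rng.choice(len(H),3,False)];n=np.cross(p[1]-p[0],p[2]-p[0]);n/=np.linalg.norm(n)+1e-12
    k=(abs((H-p[0])@n)<.003)
    if best is None or k.sum()>best.sum():best=k
pl=H[best];m=pl.mean(0);n=np.linalg.svd(pl-m)[2][2];n*=np.sign(n[2]);print("cover",m,n,best.sum(),len(H),"tilt",np.arccos(n[2]),"yaw",np.arctan2(-n[1],-n[0]),"zmax",H[:,2].max())
```

```text
[0.5855885  0.079374   0.24432101] [0.66340854 0.00207479 0.14330169] [0.60265064 0.0807299  0.2656009 ] [ 0.58312626 -0.08621704  0.03240034] [ 0.69810606 -0.02276033  0.15696504]
box ((612.3023071289062, 50.830841064453125), (291.5114440917969, 270.7891540527344), 73.93661499023438) 10391
deck ((621.0029907226562, 80.00580596923828), (228.0725860595703, 264.221923828125), 74.24571228027344) 2585
cover [0.61399451 0.0787545  0.2132853 ] [ 0.6739567  -0.19691196  0.71204498] 2564 3640 tilt 0.7783898866103244 yaw 2.857331958716684 zmax 0.2847527625186601
```

Extractor yaw is about -0.28, centre about (0.621, 0.080), and the cover is about 0.78 rad open. I'll move the open gripper so its fingers straddle the stud above the front edge.

```bash
python3 -m inch '[[0,0,0.8,0,88],[0,0.5,0.8,-1,88],[0.6,1,0.8,-1,88],[0.6,1,0.8,-1,88],[0.6,1,0.5,-1,88]]' 
python3 -m inch '[[0.6,1,0,-0.8,88],[0.6,1,0,0,88],[0.6,1,0,0,88],[0.6,1,0,0,88],[0.6,1,0,0,88]]' | tail -3
python3 -m inch '[[0.6,1,0,0,88],[0.6,1,0,0,88],[0.6,1,0,0,88],[0.6,1,0,0,88],[0.6,1,0,0,88]]' | tail -3
python3 -m inch '[[0.6,1,0,0,88],[0.6,1,0,0,88],[0.6,1,0,0,88],[0.6,1,0,0,88],[0.6,1,0,0,88]]' ; python3 -c "
from plant import r;s=r.get_state();print(s['q'],s['eef_rot'],s['clock'])"
```

```text
clock: 0.6
tool_pos: [0.1837, -0.5214, 0.3513]
eef_rot: [0.995, -0.1, 0.0, 0.0]
contact_force: [0.5, 0.2, 0.6]
opening: 1.001
eef_rot: [0.99, -0.139, -0.0, -0.0]
contact_force: [0.4, 0.6, 0.8]
opening: 1.0
eef_rot: [0.99, -0.139, -0.0, -0.0]
contact_force: [0.1, -0.2, 0.3]
opening: 0.996
clock: 2.1
tool_pos: [0.4083, -0.1459, 0.35]
eef_rot: [0.99, -0.139, -0.0, 0.0]
contact_force: [0.7, 0.7, -1.1]
opening: 1.002
[ 0.36629235  0.31273542 -0.17640314  1.97257436  0.07128424  0.86274999
 -1.69875056] [ 9.90230248e-01 -1.39441545e-01 -3.32750520e-04  3.69740510e-05] 2.1
```

```bash
for i in 1 2 3 4; do python3 -m inch '[[0,0,0,1,88],[0,0,0,1,88],[0,0,0,1,88],[0,0,0,1,88],[0,0,0,1,88]]' >/dev/null; done
python3 -m inch '[[0.6,1,0,1,88],[0.6,1,0,1,88],[0.6,1,0,1,88],[0.6,1,0,1,88],[0.6,1,0,1,88]]' | tail -3
python3 -m inch '[[0.6,1,0,1,88],[0.6,1,0,1,88],[0.6,1,0,1,88],[0.6,1,0,1,88],[0.7,0.8,0,1,88]]' >/dev/null
python3 -m inch '[[0,0,0,0,88]]'
python3 - <<'E'
from h import *
s=r.get_state();print(s['q'],s['tool_pos'],s['eef_rot'])
a,P=cam("wrist");np.save("Pw.npy",P);save("c.png",a["pixels"])
b,_=cam("scene");save("c2.png",b["pixels"][100:280,220:460],2.5)
E
```

```text
eef_rot: [0.389, 0.921, -0.0, -0.0]
contact_force: [-0.1, -0.7, -0.3]
opening: 0.999
clock: 5.2
tool_pos: [0.5616, 0.1012, 0.3497]
eef_rot: [0.137, 0.991, 0.002, -0.0]
contact_force: [-0.0, -1.0, 0.2]
opening: 1.001
[ 0.2617226   0.64395659 -0.93312886  1.58720447  0.54330163  1.18887913
  0.51365363] [0.56156591 0.10118944 0.34969017] [ 1.37013281e-01  9.90567652e-01  1.73098323e-03 -3.03482613e-04]
```

View pics/c.png

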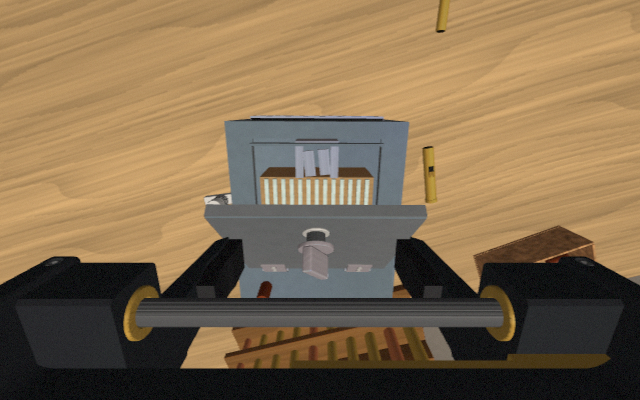

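The wrist view shows the cover's front edge at row about 207, spanning columns 205–426. The stud is near (316,255) between the open fingers, so the straddle is centred. I'll check the front edge position and then press.

Run:
```python
from h import *
P=np.load("Pw.npy")
ex=np.array([.961,-.276]);ey=np.array([.276,.961]);h=np.array([.679,.063])
for u in (212,230,280,360,400,420):
    for v in (209,214,225): 
        p=P[v,u];print(u,v,p.round(3),((p[:2]-h)@ex).round(4),((p[:2]-h)@ey).round(4))
t=r.get_state()['tool_pos'];print((t[:2]-h)@ex,(t[:2]-h)@ey)
```

```text
212 209 [0.535 0.019 0.261] -0.1266 -0.0817
212 214 [0.538 0.019 0.263] -0.1231 -0.0813
212 225 [0.55  0.011 0.254] -0.1099 -0.086
230 209 [0.539 0.033 0.26 ] -0.1266 -0.0672
230 214 [0.542 0.033 0.263] -0.1233 -0.0667
230 225 [0.554 0.025 0.253] -0.1095 -0.071
280 209 [0.55  0.072 0.259] -0.1263 -0.0269
280 214 [0.553 0.071 0.262] -0.123 -0.0266
280 225 [0.566 0.066 0.254] -0.1099 -0.0283
360 209 [0.568 0.135 0.259] -0.1265 0.0383
360 214 [0.571 0.134 0.263] -0.1235 0.0379
360 225 [0.584 0.132 0.254] -0.1103 0.0398
400 209 [0.577 0.166 0.259] -0.1266 0.0709
400 214 [0.58  0.165 0.263] -0.1235 0.0703
400 225 [0.593 0.164 0.254] -0.1105 0.0738
420 209 [0.581 0.182 0.259] -0.1267 0.0872
420 214 [0.584 0.18  0.263] -0.1236 0.0864
420 225 [0.598 0.181 0.254] -0.1103 0.091
-0.12370360567992887 0.0007556637209795783
```

```bash
python3 -m inch '[[0.1,-0.03,-0.5,0,88],[0.1,-0.03,-0.5,0,88],[0.1,-0.03,-0.5,0,88],[0.1,-0.03,-0.5,0,88],[0.06,0.05,-0.45,0,88]]'
python3 -m inch '[[0,0,-0.2,0,88],[0,0,-0.2,0,88],[-0.12,0.035,-0.2,0,88],[-0.12,0.035,-0.2,0,88],[-0.12,0.035,-0.2,0,88]]'
python3 -m inch '[[-0.12,0.035,-0.2,0,88],[-0.12,0.035,-0.2,0,88],[-0.12,0.035,-0.2,0,88],[-0.12,0.035,-0.2,0,88],[-0.12,0.035,-0.2,0,88]]'
```

```text
clock: 5.8
tool_pos: [0.5721, 0.0953, 0.2874]
eef_rot: [0.14, 0.99, -0.0, -0.0]
contact_force: [0.4, -0.1, -1.0]
opening: 0.998
clock: 6.3
tool_pos: [0.5629, 0.0992, 0.264]
eef_rot: [0.139, 0.99, 0.0, 0.0]
contact_force: [-0.0, 0.3, 2.7]
opening: 0.996
clock: 6.8
tool_pos: [0.5479, 0.1033, 0.2386]
eef_rot: [0.139, 0.99, 0.0, 0.0]
contact_force: [1.0, 0.5, 1.0]
opening: 1.002
```

```bash
python3 -m inch '[[-0.06,0.015,-0.2,0,88],[-0.06,0.015,-0.2,0,88],[-0.06,0.015,-0.2,0,88],[-0.06,0.015,-0.2,0,88],[-0.06,0.015,-0.2,0,88]]'
python3 -m inch '[[0,0,-0.2,0,88],[0,0,-0.2,0,88],[0,0,-0.2,0,88],[0,0,-0.2,0,88],[0,0,-0.16,0,88]]'
python3 -m inch '[[0,0,-0.12,0,88],[0,0,-0.12,0,88],[0,0,-0.12,0,88],[0,0,-0.08,0,88],[0,0,-0.08,0,88]]'
```

```text
clock: 7.3
tool_pos: [0.5404, 0.1051, 0.2135]
eef_rot: [0.139, 0.99, -0.0, -0.0]
contact_force: [-0.8, 0.2, 0.8]
opening: 0.997
clock: 7.8
tool_pos: [0.5406, 0.105, 0.1895]
eef_rot: [0.14, 0.99, -0.0, -0.0]
contact_force: [-0.6, 1.1, 1.5]
opening: 0.999
clock: 8.3
tool_pos: [0.5406, 0.1051, 0.1769]
eef_rot: [0.139, 0.99, 0.0, -0.0]
contact_force: [0.1, 0.3, 0.9]
opening: 0.999
```

```bash
python3 -m inch '[[0,0,-0.08,0,88],[0,0,-0.08,0,88],[0,0,-0.08,0,88],[0,0,-0.06,0,88],[0,0,-0.06,0,88]]'
```

```text
clock: 8.8
tool_pos: [0.5406, 0.1051, 0.1679]
eef_rot: [0.139, 0.99, 0.0, -0.0]
contact_force: [-0.6, 0.4, 1.1]
opening: 1.001
```

```bash
python3 -m inch '[[0,0,-0.05,0,88],[0,0,-0.05,0,88],[0,0,-0.04,0,88],[0,0,-0.04,0,88],[0,0,-0.04,0,88]]';python3 - <<'E'
from h import *
b,_=cam("scene");save("d.png",b["pixels"][100:280,220:460],2.5)
E
```

```text
clock: 9.3
tool_pos: [0.5406, 0.1051, 0.1639]
eef_rot: [0.139, 0.99, -0.0, 0.0]
contact_force: [-5.6, -3.4, 21.5]
opening: 0.999
```

View pics/d.png

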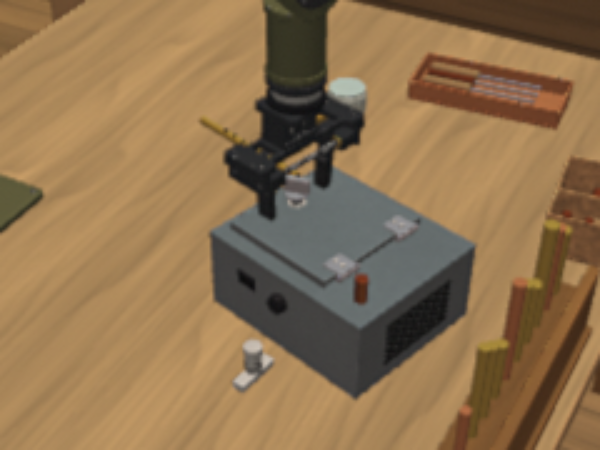

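The cover is shut: 21 N against the stop, and the plate is flush with the deck in the view. I'll rise and measure the wing.

```bash
python3 -m inch '[[0,0,0.4,0,88],[0,0,0.8,0,88],[0,0,0.8,0,88],[0,0,0.8,0,88],[0,0,0.2,0,88]]'; python3 -m inch '[[0,0,0,0,88]]' >/dev/null
python3 - <<'E'
from h import *
a,P=cam("wrist");np.save("Pw.npy",P);save("e.png",a["pixels"])
print(r.get_state()['tool_pos'],r.get_state()['q'])
ex=np.array([.961,-.276]);h=np.array([.679,.063]);ey=np.array([.276,.961])
A=P.reshape(-1,3);st=h-.14*ex+.002*ey;print("exp stud",st)
d=np.linalg.norm(A[:,:2]-st,axis=1)
c=A[(d>.04)&(d<.07)&(abs(A[:,2]-.144)<.012)];print("cover z",np.median(c[:,2]),len(c))
W=A[(d<.03)&(A[:,2]>.170)&(A[:,2]<.2)]
z=np.percentile(W[:,2],95);T=W[W[:,2]>z-.004]
print("wing",len(W),len(T),z,cv2.minAreaRect(T[:,:2].astype(np.float32)*1000), T.mean(0))
m=T[:,:2]-T[:,:2].mean(0);v=np.linalg.svd(m)[2][0];print("yaw",np.arctan2(v[1],v[0]))
E
```

```text
clock: 9.85
tool_pos: [0.5418, 0.1056, 0.2396]
eef_rot: [0.14, 0.99, 0.001, 0.002]
contact_force: [0.2, 0.2, -0.5]
opening: 1.002
[0.54062786 0.10471609 0.23718893] [ 0.21134423  0.73757272 -0.85025309  1.79563645  0.68210517  0.93059245
  0.34979833]
exp stud [0.545012 0.103562]
cover z 0.14334774560211033 9504
wing 687 560 0.18307060581608833 ((543.056396484375, 103.61259460449219), (33.86223220825195, 9.279630661010742), 10.738168716430664) [0.54225153 0.10396213 0.18198385]
yaw 0.17865959863373365
```

View pics/e.png

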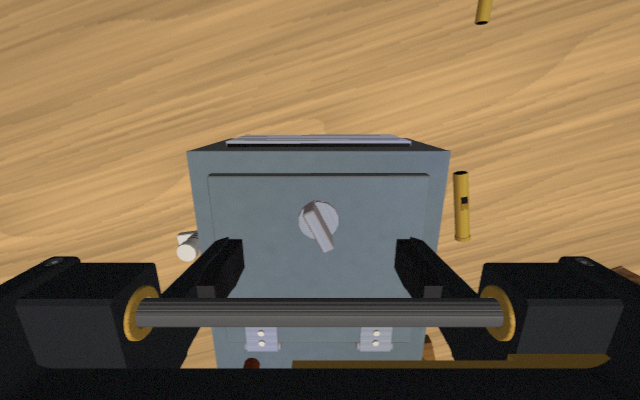

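The wrist view shows the wing at about (318,225) on the shut cover. Its world yaw is about 0.183, so the wing angle is about -0.46. Next I align, descend and grip.

```bash
python3 -m inch '[[0.1,-0.04,0,1,88],[0,0,0,1,88],[0,0,0,1,88],[0,0,-0.3,1,70],[0,0,-0.3,0.42,60]]' >/dev/null
python3 -m inch '[[0,0,-0.4,0,50],[0,0,-0.4,0,40],[0,0,-0.4,0,30],[0,0,-0.3,0,30],[0,0,-0.12,0,30]]'
python3 -m inch '[[0,0,0,0,20],[0,0,0,0,12],[0,0,0,0,5],[0,0,0,0,5],[0,0,0,0,5]]' 15
python3 -c "
from plant import r;s=r.get_state();print(s['q'],s['moment'])"
```

```text
clock: 11.0
tool_pos: [0.5427, 0.1039, 0.181]
eef_rot: [-0.091, 0.996, -0.0, -0.001]
contact_force: [-0.6, -0.3, -0.7]
opening: 0.386
clock: 11.5
tool_pos: [0.5435, 0.1037, 0.1824]
eef_rot: [-0.091, 0.996, -0.0, 0.0]
contact_force: [0.6, -1.7, 2.0]
opening: 0.1
[ 0.23397087  0.84966074 -0.9088518   1.83713082  0.85604608  0.90317481
  0.66510687] [-0.26722993 -0.15182924  0.02833569]
```

```bash
cat > s.py <<'E'
from plant import r
import numpy as np
s=r.get_state();q=s['eef_rot'];y=2*np.arctan2(q[1],q[0])
y=(y+np.pi)%(2*np.pi)-np.pi
y=(y+np.pi) if y<-1.6 and 0 else y
print("t",round(s['clock'],2),"z mm",round(s['tool_pos'][2]*1e3,2),"F",s['contact_force'].round(1),"M",s['moment'].round(2),"wing",round((-0.28-(y-np.pi)+np.pi)%(2*np.pi)-np.pi,3),"q7",s['q'][6].round(2))
E
python3 -m inch '[[0,0,0,-0.5,5],[0,0,0,0,5]]' 30 >/dev/null; python3 s.py
python3 -m inch '[[0,0,-0.04,0,5],[0,0,0,0,5]]'>/dev/null ; python3 s.py
python3 -m inch '[[0,0,-0.04,0,5],[0,0,0,0,5]]'>/dev/null ; python3 s.py
python3 -m inch '[[0,0,-0.02,0,5],[0,0,0,0,5]]'>/dev/null ; python3 s.py
```

```text
t 11.7 z mm 182.31 F [ 1.  -1.5  2.4] M [-0.33 -0.26 -0.07] wing -0.41 q7 0.62
t 11.9 z mm 181.42 F [-0.3 -2.4  5.4] M [-0.49 -0.19  0.  ] wing -0.411 q7 0.62
t 12.1 z mm 181.25 F [-1.6 -3.9 11.5] M [-0.7   0.22  0.01] wing -0.411 q7 0.62
t 12.3 z mm 181.18 F [-2.8 -4.4 15. ] M [-0.86  0.36  0.05] wing -0.411 q7 0.62
```

```bash
python3 -m inch '[[0,0,0.02,0,5],[0,0,0,-0.25,5],[0,0,0,-0.25,5],[0,0,0,-0.25,5]]'>/dev/null ; python3 s.py
python3 -m inch '[[0,0,0,-0.25,5],[0,0,0,-0.25,5],[0,0,0,0,5]]'>/dev/null ; python3 s.py
```

```text
t 12.7 z mm 181.22 F [-0.6 -3.4 10.4] M [-0.76  0.14  0.02] wing -0.332 q7 0.55
t 13.0 z mm 181.13 F [ 0.2 -3.5 10.8] M [-0.71  0.13 -0.  ] wing -0.28 q7 0.51
```

```bash
python3 -m inch '[[0,0,0,-0.25,5],[0,0,0,-0.25,5],[0,0,0,0,5]]'>/dev/null ; python3 s.py
python3 -m inch '[[0,0,0,-0.25,5],[0,0,0,-0.25,5],[0,0,0,0,5]]'>/dev/null ; python3 s.py
```

```text
t 13.3 z mm 180.95 F [-1.2 -3.6  8.5] M [-0.62  0.03  0.  ] wing -0.228 q7 0.46
t 13.6 z mm 180.3 F [ 0.5 -2.6  4.7] M [-0.42 -0.3  -0.02] wing -0.175 q7 0.42
```

Force dropped and z sank, so the pin seems to have found the slot. I'll push straight in, gently.

```bash
python3 -m inch '[[0,0,-0.04,0,5],[0,0,0,0,5]]'>/dev/null ; python3 s.py
python3 -m inch '[[0,0,-0.04,0,5],[0,0,0,0,5]]'>/dev/null ; python3 s.py
```

```text
t 13.8 z mm 179.01 F [ 0.6 -3.   4.2] M [-0.48 -0.36 -0.07] wing -0.175 q7 0.42
t 14.0 z mm 178.07 F [ 0.5 -3.1  5.6] M [-0.56 -0.31 -0.04] wing -0.175 q7 0.42
```

```bash
python3 -m inch '[[0,0,-0.06,0,5],[0,0,-0.06,0,5],[0,0,0,0,5]]'>/dev/null ; python3 s.py
python3 -m inch '[[0,0,-0.05,0,5],[0,0,-0.04,0,5],[0,0,0,0,5]]'>/dev/null ; python3 s.py
```

```text
t 14.3 z mm 175.15 F [-0.3 -3.2  6.5] M [-0.59 -0.3  -0.04] wing -0.175 q7 0.41
t 14.6 z mm 173.03 F [ 0.7 -2.8  8.2] M [-0.65 -0.17 -0.05] wing -0.176 q7 0.41
```

```bash
python3 -m inch '[[0,0,-0.03,0,5],[0,0,0,0,5]]'>/dev/null ; python3 s.py
python3 -m inch '[[0,0,0,-0.3,5],[0,0,0,-0.3,5],[0,0,0,-0.3,5],[0,0,0,-0.3,5],[0,0,0,0,5]]'>/dev/null ; python3 s.py
```

```text
t 14.8 z mm 172.36 F [-0.3 -3.4  7.5] M [-0.64 -0.15 -0.06] wing -0.175 q7 0.41
t 15.3 z mm 172.47 F [ 0.5 -3.8  7.5] M [-0.63 -0.18 -0.  ] wing -0.049 q7 0.3
```

```bash
python3 -m inch '[[0,0,0,-0.6,5],[0,0,0,-0.6,5],[0,0,0,-0.6,5],[0,0,0,-0.6,5],[0,0,0,-0.6,5]]'>/dev/null ; python3 s.py
python3 -m inch '[[0,0,0,-0.6,5],[0,0,0,-0.6,5],[0,0,0,-0.6,5],[0,0,0,-0.6,5],[0,0,0,-0.6,5]]'>/dev/null ; python3 s.py
```

```text
t 15.8 z mm 172.46 F [-0.2 -2.5  8.6] M [-0.61 -0.19  0.02] wing 0.267 q7 0.04
t 16.3 z mm 172.48 F [ 0.  -2.3  8.5] M [-0.59 -0.18  0.04] wing 0.581 q7 -0.21
```

```bash
python3 -m inch '[[0,0,0,-0.6,5],[0,0,0,-0.6,5],[0,0,0,-0.6,5],[0,0,0,-0.6,5],[0,0,0,-0.6,5]]'>/dev/null ; python3 s.py
python3 -m inch '[[0,0,0,-0.6,5],[0,0,0,-0.6,5],[0,0,0,-0.6,5],[0,0,0,-0.4,5],[0,0,0,0,5]]'>/dev/null ; python3 s.py
```

```text
t 16.8 z mm 172.48 F [-0.4 -2.5  6.4] M [-0.59 -0.16  0.07] wing 0.895 q7 -0.45
t 17.3 z mm 172.54 F [ 1.  -3.1  8.2] M [-0.68 -0.17 -0.05] wing 1.124 q7 -0.63
```

```bash
python3 -m inch '[[0,0,0,-0.3,5],[0,0,0,-0.3,5],[0,0,0,-0.3,5],[0,0,0,-0.3,5],[0,0,0,0,5]]'>/dev/null ; python3 s.py
python3 -m inch '[[0,0,0,-0.2,5],[0,0,0,-0.2,5],[0,0,0,0,5]]'>/dev/null ; python3 s.py
python3 -m inch '[[0,0,0,-0.2,5],[0,0,0,0,5]]'>/dev/null ; python3 s.py
```

```text
t 17.8 z mm 172.52 F [ 0.8 -3.1  7.9] M [-0.62 -0.19 -0.1 ] wing 1.249 q7 -0.72
t 18.1 z mm 172.49 F [ 0.7 -1.7  8.3] M [-0.65 -0.2  -0.06] wing 1.291 q7 -0.75
t 18.3 z mm 172.5 F [ 1.  -3.   8.3] M [-0.6  -0.12  0.02] wing 1.312 q7 -0.77
```

```bash
python3 -m inch '[[0,0,0,-0.15,5],[0,0,0,0,5]]'>/dev/null ; python3 s.py
python3 -m inch '[[0,0,0,-0.15,5],[0,0,0,0,5]]'>/dev/null ; python3 s.py
```

```text
t 18.5 z mm 172.51 F [ 0.4 -3.2  8. ] M [-0.7  -0.18  0.02] wing 1.327 q7 -0.78
t 18.7 z mm 172.5 F [ 0.3 -3.5  7.1] M [-0.62 -0.15 -0.04] wing 1.343 q7 -0.79
```

```bash
python3 -m inch '[[0,0,0,-0.15,5],[0,0,0,0,5]]'>/dev/null ; python3 s.py
python3 -m inch '[[0,0,0,-0.15,5],[0,0,0,0,5]]'>/dev/null ; python3 s.py
```

```text
t 18.9 z mm 172.5 F [ 0.7 -3.3  8.7] M [-0.62 -0.13  0.01] wing 1.359 q7 -0.8
t 19.1 z mm 172.49 F [ 0.3 -3.2  7.8] M [-0.64 -0.18 -0.01] wing 1.374 q7 -0.81
```

```bash
python3 -m inch '[[0,0,0,-0.15,5],[0,0,0,0,5]]'>/dev/null ; python3 s.py
python3 -m inch '[[0,0,0,-0.15,5],[0,0,0,0,5]]'>/dev/null ; python3 s.py
```

```text
t 19.3 z mm 172.5 F [-0.1 -3.3  7.8] M [-0.56 -0.15  0.01] wing 1.39 q7 -0.82
t 19.5 z mm 172.51 F [ 1.6 -2.7  8.3] M [-0.64 -0.16 -0.01] wing 1.406 q7 -0.84
```

```bash
python3 -m inch '[[0,0,0,-0.12,5],[0,0,0,0,5]]'>/dev/null ; python3 s.py
python3 -m inch '[[0,0,0,-0.12,5],[0,0,0,0,5]]'>/dev/null ; python3 s.py
```

```text
t 19.7 z mm 172.48 F [-0.4 -2.1  7.2] M [-0.63 -0.21  0.04] wing 1.418 q7 -0.84
t 19.9 z mm 172.5 F [ 0.7 -1.9  7.4] M [-0.62 -0.17  0.02] wing 1.431 q7 -0.85
```

```bash
python3 -m inch '[[0,0,0,-0.12,5],[0,0,0,0,5]]'>/dev/null ; python3 s.py
python3 -m inch '[[0,0,0,-0.12,5],[0,0,0,0,5]]'>/dev/null ; python3 s.py
```

```text
t 20.1 z mm 172.53 F [ 0.5 -1.8  9. ] M [-0.58 -0.17  0.01] wing 1.444 q7 -0.86
t 20.3 z mm 172.5 F [-0.3 -1.8  8.5] M [-0.57 -0.16 -0.04] wing 1.456 q7 -0.87
```

```bash
python3 -m inch '[[0,0,0,-0.12,5],[0,0,0,0,5]]'>/dev/null ; python3 s.py
python3 -m inch '[[0,0,0,-0.12,5],[0,0,0,0,5]]'>/dev/null ; python3 s.py
```

```text
t 20.5 z mm 172.52 F [-0.1 -2.5  7.8] M [-0.61 -0.16 -0.  ] wing 1.469 q7 -0.88
t 20.7 z mm 172.47 F [-0.  -2.2  7.9] M [-0.6  -0.16 -0.02] wing 1.481 q7 -0.89
```

```bash
python3 -m inch '[[0,0,0,-0.12,5],[0,0,0,0,5]]'>/dev/null ; python3 s.py
python3 -m inch '[[0,0,0,-0.12,5],[0,0,0,0,5]]'>/dev/null ; python3 s.py
```

```text
t 20.9 z mm 172.52 F [-0.  -1.9  7. ] M [-0.63 -0.15  0.01] wing 1.494 q7 -0.9
t 21.1 z mm 172.49 F [ 0.2 -1.5  7.6] M [-0.55 -0.19  0.03] wing 1.506 q7 -0.91
```

```bash
python3 -m inch '[[0,0,0,-0.12,5],[0,0,0,0,5]]'>/dev/null ; python3 s.py
python3 -m inch '[[0,0,0,-0.12,5],[0,0,0,0,5]]'>/dev/null ; python3 s.py
```

```text
t 21.3 z mm 172.49 F [ 0.3 -2.2  7.8] M [-0.56 -0.19  0.08] wing 1.519 q7 -0.92
t 21.5 z mm 172.49 F [-0.6 -2.5  7.6] M [-0.64 -0.16  0.09] wing 1.531 q7 -0.93
```

```bash
python3 -m inch '[[0,0,0,-0.12,5],[0,0,0,0,5]]'>/dev/null ; python3 s.py
python3 - <<'E'
from h import *
a,P=cam("wrist");save("f.png",a["pixels"][120:330,180:460],2.5)
E
```

```text
t 21.7 z mm 172.5 F [ 0.9 -2.2  7.6] M [-0.64 -0.18  0.2 ] wing 1.543 q7 -0.94
```

View pics/f.png

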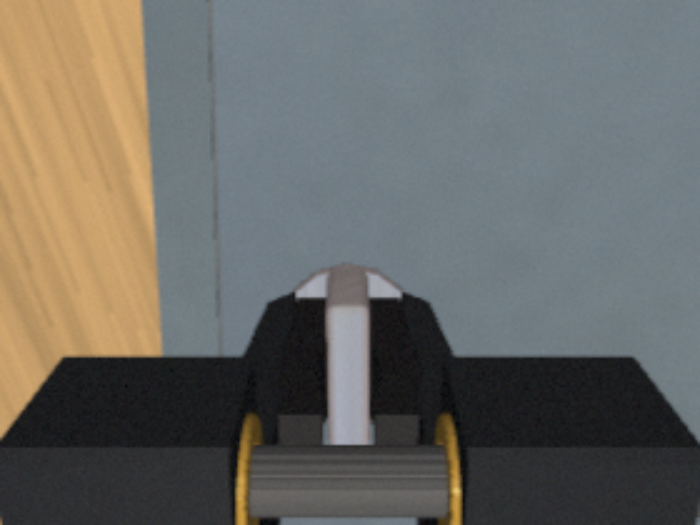

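The turning moment rose to 0.2 Nm at wing angle about 1.54, so that is the stop. The picture shows the wing held squarely between the pads. I'll ease the torque a little and let the stud rise into the notch.

```bash
python3 -m inch '[[0,0,0,0.06,5],[0,0,0.03,0,5],[0,0,0.03,0,5],[0,0,0,0,5]]'>/dev/null ; python3 s.py
python3 -m inch '[[0,0,0.03,0,5],[0,0,0,0,5]]'>/dev/null ; python3 s.py
python3 -m inch '[[0,0,0.02,0,5],[0,0,0,0,5]]'>/dev/null ; python3 s.py
```

```text
t 22.15 z mm 173.42 F [ 3.7 -1.9  0.6] M [-0.6  -0.84  0.29] wing 1.538 q7 -0.93
t 22.35 z mm 174.36 F [ 5.  -1.6  1.1] M [-0.54 -1.    0.22] wing 1.538 q7 -0.93
t 22.55 z mm 174.99 F [ 4.6 -3.4  1.7] M [-0.62 -1.07  0.17] wing 1.538 q7 -0.93
```

```bash
python3 -m inch '[[0,0,0,0,9],[0,0,0,0,14],[0,0,0,0,20],[0,0,0,0,40],[0,0,0,0,50]]'>/dev/null ; python3 s.py
python3 -m inch '[[0,0,0.3,0,60],[0,0,0.8,0,70],[0,0,0.8,0,80],[0,0,0.8,0,88],[0,0,0,0,88]]'>/dev/null ; python3 s.py
python3 - <<'E'
from h import *
a,P=cam("wrist");save("g.png",a["pixels"])
A=P.reshape(-1,3);st=np.array([.543,.1036])
d=np.linalg.norm(A[:,:2]-st,axis=1)
c=A[(d>.03)&(d<.055)&(abs(A[:,2]-.144)<.012)];print("cover z",np.median(c[:,2]),len(c))
W=A[(d<.03)&(A[:,2]>.163)&(A[:,2]<.2)]
z=np.percentile(W[:,2],95);T=W[W[:,2]>z-.004]
R_=cv2.minAreaRect(T[:,:2].astype(np.float32)*1000)
m=T[:,:2]-T[:,:2].mean(0);v=np.linalg.svd(m)[2][0];y=np.arctan2(v[1],v[0])
print("wing top above cover",np.median(T[:,2])-np.median(c[:,2]),R_,"wing angle",(-.28-y)%np.pi)
E
```

```text
t 23.05 z mm 174.38 F [-0.8  0.7  0.4] M [-0.05 -0.08 -0.06] wing 1.538 q7 -0.93
t 23.55 z mm 244.98 F [ 0.6  0.1 -0. ] M [ 0.   -0.1   0.04] wing 1.538 q7 -0.87
cover z 0.14339455509142937 6721
wing top above cover 0.03187493154126375 ((542.8720703125, 104.4963607788086), (34.540611267089844, 8.890113830566406), 76.09812927246094) wing angle 1.535385827481244
```

View pics/g.png

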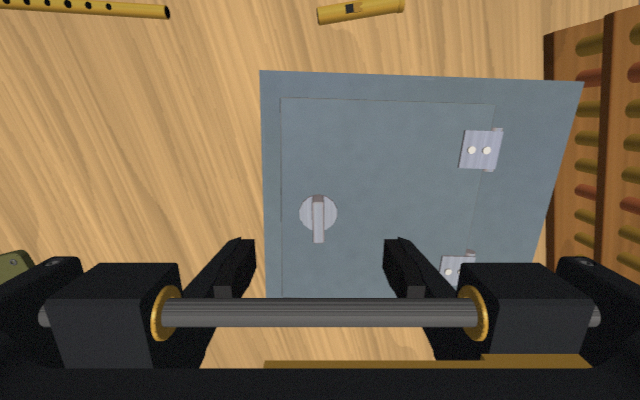

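The wing top is 31.9 mm above the cover, against 39 with the stud out. That puts the stud at about 0.007, the locking notch, with the wing at 1.535 and the cover flush. The robot is clear, so I'm handing in.

```bash
python3 -c "
from plant import r;print(r.finish_job())"
```

```text
the job is handed in; nothing more can be done
None
```

The filter cover is shut and the stud is locked in its notch, holding the cover by itself. I handed the job in at about 24 s of robot time, with the gripper clear of everything.

- **Closing the cover:** I swung it down with the open fingers on either side of the stud, slowing towards the end. It met the stop with about 21 N pressing.
- **Finding the slot:** I gripped the wing and turned it clockwise with up to about 11 N total push (briefly 15 N just before turning). The pin dropped into the slot at a wing angle of about -0.18. I then pushed straight in to about 0.0097 m; the force stayed at about the spring's level.
- **Turning to the stop:** The turn was free until the stop at about 1.54 rad. The moment read 0.2 Nm there, and 0.29 Nm at one reading just after, when I had started easing off. By the 25 N at 0.2 Nm figure, that is roughly 36 N on the pin, still under the 40 N limit but nearer to it than I wanted.
- **Last checks after letting go:** The wing stayed at 1.535 rad. Its top is 31.9 mm above the cover, down from 39 mm, so the stud is at about 0.007 m, the notch depth. The cover measures flush.

I did not tug the cover to test the lock, and I did not re-measure the other things on the bench. The robot stayed clear of them throughout.

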